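Lock down a specimen case with castle nut and locking slide

ROBOT

A 7-joint arm with a two-finger parallel gripper is mounted at the origin on the work surface. World frame = base frame: x ahead of the robot, y to its left, z up, the work surface at z = 0. Lengths are in m, angles in rad, forces in N, time in s.
With the tool pointing down it reaches from about 0.35 to 0.9 m from the base axis. Payload 8.1 kg.
Tool frame: the origin (TCP) lies at the centre of the arm's flange, where the gripper is bolted on; the fingertips stand 178 mm ahead of it and the grasp point (between the pads) lies 159 mm ahead of it; x points along the fingers, z is the direction in which the jaws open and shut, and the axes are right-handed (so a half turn about x gives the same grasp; the last joint's range is limited). The gripper opens to 92 mm and grips with 3 to 60 N. Pads are 19 mm wide; open, the fingers measure 130 mm over their backs; the gripper's body (75 mm by 190 mm) begins 47 mm behind the grasp point.
Start: joints at [-0.103, 0.434, 0.025, 1.573, -0.012, 1.134, -0.075], TCP at [0.625, -0, 0.405] pointing down, gripper open.
Joint ranges: [-2.62, 2.62], [-0.44, 2.09], [-1.27, 1.32], [0.08, 2.57], [-1.32, 4.46], [0.12, 2], [-2.74, 2.74]. Speed limits (rad/s): [2.22, 2.22, 3.01, 3.01, 3.14, 3.14, 3.14].

INTERFACE

Orientations are given as a rotation vector (axis times angle).
In Python, from cell import arm, get_image, search_frame, pinpoint gives the robot as it stands.
- The arm moves only by the tool arm_command, never from a script. Its argument "motion" is a list of rows, each a list of 7 numbers: the finger opening in mm, from 0 to 91.8, then the shift along the tool's x, y, z in mm, then the turn, a rotation vector about the tool's x, y, z in degrees. In form: [[fingers, x, y, z, ax, ay, az], ...]. A call has 1 to 5 rows; each row shifts and turns the commanded pose from where the row before left it, along the tool's axes as they then stand; what a row does not reach is not made up. A row lasts 1/8 s, in which the tool goes at most 62.5 mm and 10.7 degrees, less where a joint would pass 70% of its speed; a pose out of reach is approached as far as the arm can. A call with a gripper value outside its range is refused whole. The fingers move at their own pace and stop on an object; "newtons" is the grip in N (left out, the last holds). Time passes only in rows, so rows that do not move let the fingers close. It gives the time, the measured TCP pose, the force and the opening at its end, in the units of the state.
- arm.observe(): the state, without advancing time (a new reading comes with each control period).
- get_image(name): name is "scene" or "side" or "wrist"; returns a dict with "frame" (400x640x3 uint8, red, green, blue), "range_z" (400x640 float32, m along the optical axis (not along the pixel's ray), 0 where there is no reading), "K" (3x3 intrinsics, pixels), "distortion" ([k1, k2, p1, p2, k3] as OpenCV has them; the pictures are not rectified), "origin" and "rotation" of the camera in the world; the wrist camera has in their place "tool_from_camera" (4x4, takes a point from camera to tool coordinates, whose origin is the TCP and whose axes are the tool frame's). Camera axes: x right, y down, z forward; pixel columns grow to the right and rows downward; lengths in m; the calibration is good to about 2 mm. A picture is of the moment at which its call begins: read the wrist's pose just before it.
- arm.sign_off(): hands the job in, once; it reports no verdict.
Trained networks look in the newest picture that a camera, given by its name, has taken for a name from the list of things; names that differ only in an ending like _2 or _b are one class to them, and where a whole thing is asked for, a point or a joint stands for the part that bears it (a point fixed in the world has none). Each returns a list of dicts, best first, with "p" (0 to 1); they miss things now and then, are a little off and sometimes report something else, mostly with a low value. They report only what shows in the picture. A call takes as long as a camera call.
- search_frame(camera, target): "point" ([x, y, z] in m, in world coordinates, good to about 4 mm: the middle of the surface that is visible of it).
- pinpoint(camera, target): "point" ([x, y, z] in m, in world coordinates, good to about 4 mm: a listed point, or the origin of a listed thing).
The state is a dict: "clock": time; "joints": joint angles; "dq": joint speeds; "joint_efforts": joint torques, N m; "position": TCP position; "ee_rot": TCP orientation; "force": force on the tool from outside, world axes, zero at the start; "ft_torque": the same for the moment, N m; "width": opening from 0.0 (shut) to 1.0 (fully open).
Only numpy, scipy, OpenCV 4.12 (cv2) and the standard library are available. Lean on these libraries where they do the work, as an engineer would, in place of code of your own. Each camera call takes 0.05 s, during which the arm holds its last target. There are 200 camera calls.

TASK

Close up the specimen case: turn the brass castle nut on its lid clockwise until you feel it go tight on the seal, then turn it just a little further, to the next slot that lines up with the orange locking tongue (do not back it off to find a slot, and do not go past a whole slot or you crush the seal). Then squeeze the orange tab on the locking slide and push the slide home so that its tongue sits in the slot and the tab springs out again in its notch. Leave the jars, rack and other things where they stand.

Things in the scene. Friction and masses are not known exactly. Their poses are not given: they have to be found in the camera images.
- case: Specimen transport case: white box, blue lid, 240 mm (its x) by 320 mm (its y), lid top 130 mm above the bench; does not move. Origin: centre of its underside, on the bench; z up. On the lid: a brass castle nut (axis at local x 0, y -85 mm) and a black locking slide (x 0, moves along local y, orange tongue pointing to -y, at the nut).
- nut: Brass castle nut; turns about a fixed vertical axis, stays at its height. Hexagon 56 mm across flats (65 over corners), 32 mm high, underside 16 mm above the lid on a 52 mm collar. Origin: on the axis, half-way up the hexagon, 162 mm above the bench. Its x axis points through a slot, square to a flat; so do the directions every 60 degrees from it. Tightening is clockwise seen from above.
- nut_crown (a point): Top centre of the nut's crown, 66 mm above the lid, axes as nut. The crown stands 18 mm high on the hexagon, 56 mm across, with six slots, one over each flat. A slot is in line when one of the six directions lies along the case's +y (towards the slide); within 6 degrees the tongue goes in freely, within 9 it pushes the nut straight. Backing a tight nut off by more than 10 degrees slackens the seal.
- seal: Dark gasket between box and lid, fixed; origin under the nut's axis; its pose says nothing of tightness. The nut turns with 0.12 N m drag until it meets the seal, 20 to 140 degrees from the start (unseen, differs). Over 11 degrees the torque climbs a little, then within 3 more to 0.7 N m: tight. It stays so for 90 degrees, then comes up solid: seal crushed. Let go, it springs back 2 to 3 degrees, plus the give of the grip.
- stud_hole (a point): Centre of the cross hole in the steel stud inside the nut: on the nut's axis, 57 mm above the lid, fixed to the case, axes as the case's. The hole runs along the case's y, the line of the tongue. The nearest fixed or parked thing beside the nut is the tip of the parked tongue, 69 mm from the nut's axis.
- lock (a joint): Travel of the locking slide in m: 0 parked, 0.065 home (towards the nut, along the case's -y), its orange tongue (7 mm wide, 12 mm high, 51 to 63 mm above the lid) 11 mm deep in the nut's slot and its pin nose in the stud. Slides with about 1.5 N while the tab is squeezed in; a crown tooth in the way stops the tongue.
- lock_grip (a point): In the slide's black grip block, 36 mm wide (case x) by 28 mm along the track, 18 to 68 mm above the lid; this point is on its centre line, 44 mm above the lid, axes as the case's. Parked it is at case x 0, y +80 mm; home at y +15 mm. Pinched from above across its 36 mm width it also squeezes the tab.
- tab (a joint): How far the orange release tab is squeezed into the grip block, in m: 0 sprung out (caught in the notch at either end of the travel), 0.006 fully in. The slide is free to move when it is in by 4 mm or more. Spring force 4.5 N rising to 7.5 N.
- tab_face (a point): Centre of the outer face of the orange release tab on the case -x side of the grip block, 44 mm above the lid; 20 mm wide, 30 mm high. It stands 7 mm out of the block: block and tab are 43 mm across with the tab out, 37 mm with it in. Let go at a notch, it springs out again.
- lid_jar: Bystander, to be left alone: small jar with a red cap, 38 mm across and 50 mm high, standing on the lid about 0.085 m from the slide's line on the side away from the tab. Origin: centre of its underside.
- amber_jar: Bystander, to be left alone: amber jar with a white cap, 60 mm across, 95 mm high. Origin: centre of its underside.
- disinfectant: Bystander, to be left alone: white bottle with a blue cap, 66 mm across, 170 mm high. Origin: centre of its underside.
- tube_rack: Bystander, to be left alone: blue rack of capped tubes, 70 x 160 mm, 97 mm high. Origin: centre of its underside.
- logbook: Bystander, to be left alone: open log book with a pen, 210 x 150 mm, 24 mm high. Origin: centre of its underside.
- tape_roll: Bystander, to be left alone: roll of blue tape lying flat, 90 mm across, 24 mm high. Origin: centre of its underside.
- cold_pack: Bystander, to be left alone: light blue cold pack, 120 x 80 mm, 26 mm high. Origin: centre of its underside.

How it is judged:
On the way, in this order (a step that is already met when the one before it is completed fails the run):
1. the nut is turned tight on the seal while the locking slide is still parked (contact force between nut and seal above 9 N and value of joint lock below 0.008 m), for 0.1 s.
2. the slide is pushed home with its tongue in a slot of the nut (value of joint lock above 0.061 m), for 0.1 s.
At the end, for the whole second after the job is handed in: The slide is home (at least 61 mm of its 65 mm travel, tongue in a nut slot), its tab has sprung out (squeezed in by less than 2 mm), and the nut is still tight: it presses on the seal with more than 0.5 N at the hidden stop, that is, it has not been backed off by more than about 10 degrees (value of joint lock above 0.061 m and value of joint tab below 0.002 m and contact force between nut and seal above 0.5 N); the robot touches nothing.
It fails at once if the nut is turned too far (over 90 degrees past tight) and crushes the seal (contact force between nut and seal above 30 N).
It fails at once if a jar, bottle, rack, book, tape roll or cold pack is shifted by more than 30 mm (distance of any of lid_jar, amber_jar, disinfectant, tube_rack, logbook, tape_roll, cold_pack from where it was at the start of the episode above 0.03 m).
It fails at once if one of them is knocked over (angle between any of lid_jar, amber_jar, disinfectant, tube_rack, logbook, tape_roll, cold_pack's own z axis and vertical above 0.5 rad).
It also fails if it takes over 67 s, if anything falls off the work surface, if the arm or the gripper's body presses on something with over 40 N, if the wrist force passes 120 N, or if a joint passes its speed limit or range.

## Working session

There is one attempt and no reset: what is moved stays moved. The work goes in short steps, Python scripts to look and compute and a tool call to move; the robot and the scene stay as the last step left them, time stands still between calls to the robot, and variables do not carry over. Pictures are saved under pics/ and viewed, about 8 in all and at most 12, crops included, and the job is handed in when it is done.

Besides the shell and the picture viewer there is one more tool, called after "Emit:" as name([rows], argument=value, ...), one row to a line, values as JSON. arm_command: Moves the arm, as the interface text tells. Its arguments: {"type":"object","properties":{"motion":{"type":"array"},"newtons":{"type":"number"}},"required":["motion"]}

```bash
mkdir -p pics; ls
cat > h.py <<'E'
import numpy as np, cv2
from scipy.spatial.transform import Rotation as R
from cell import arm, get_image, search_frame, pinpoint
def save(name,fn):
    d=get_image(name); cv2.imwrite('pics/'+fn,d['frame'][:,:,::-1]); return d
E
python3 - <<'E'
from h import *
s=arm.observe(); print(s)
for c in ['scene','side','wrist']:
    d=save(c,c+'0.png')
    for t in ['case','nut','nut_crown','stud_hole','lock_grip','tab_face','lid_jar']:
        r=pinpoint(c,t); print(c,t,[(np.round(q['point'],4).tolist(),round(q['p'],2)) for q in r[:2]])
a=cv2.imread('pics/scene0.png');b=cv2.imread('pics/wrist0.png')
cv2.imwrite('pics/a.png',cv2.resize(np.vstack([a,b]),None,fx=.75,fy=.75))
print(arm.observe()['clock'])
E
```

```text
pics
{'clock': 0.0, 'joints': array([-0.10263314,  0.43522173,  0.02496745,  1.5740999 , -0.01160675,
        1.13402635, -0.07511202]), 'dq': array([-0.00051452, -0.00010538,  0.00097742, -0.00215953, -0.00076666,
       -0.0001608 ,  0.00089585]), 'joint_efforts': array([ 3.89017032e-04, -6.67853522e+01,  9.84863900e-01, -3.14464223e+01,
       -6.05165795e-02,  4.27553023e-02,  1.12382318e-04]), 'position': array([ 6.24760422e-01, -7.84039069e-06,  4.03944390e-01]), 'ee_rot': array([-7.12211617e-05,  1.57240075e+00, -1.44389314e-04]), 'force': array([-0.33349803,  0.41105338,  0.07032301]), 'ft_torque': array([-0.02435876, -0.06729797,  0.01396574]), 'width': 0.9993976167688795}
scene case [([0.5509, -0.0243, 0.0017], 0.62)]
scene nut [([0.5615, -0.1062, 0.1614], 0.69)]
scene nut_crown [([0.5623, -0.1025, 0.2003], 0.56)]
scene stud_hole [([0.5609, -0.1089, 0.1929], 0.68), ([0.5325, 0.0576, 0.1771], 0.39)]
scene lock_grip [([0.5333, 0.0577, 0.1739], 0.87)]
scene tab_face []
scene lid_jar [([0.6224, 0.0531, 0.129], 0.49)]
side case [([0.5511, -0.0204, 0.0004], 0.94), ([0.7507, -0.2792, -0.0026], 0.16)]
side nut [([0.5618, -0.1067, 0.1645], 0.71)]
side nut_crown [([0.5628, -0.1065, 0.1958], 0.56)]
side stud_hole []
side lock_grip [([0.5379, 0.0584, 0.1722], 0.93), ([0.5116, 0.0545, 0.1753], 0.56)]
side tab_face [([0.5141, 0.052, 0.1751], 0.55)]
side lid_jar [([0.6238, 0.0599, 0.1254], 0.56)]
wrist case [([0.5516, -0.023, -0.0001], 0.94)]
wrist nut [([0.5636, -0.1067, 0.1623], 0.71)]
wrist nut_crown []
wrist stud_hole []
wrist lock_grip [([0.5376, 0.0604, 0.1724], 0.69)]
wrist tab_face [([0.5139, 0.0545, 0.1764], 0.51)]
wrist lid_jar [([0.6219, 0.0579, 0.1271], 0.56)]
1.2
```

View pics/a.png

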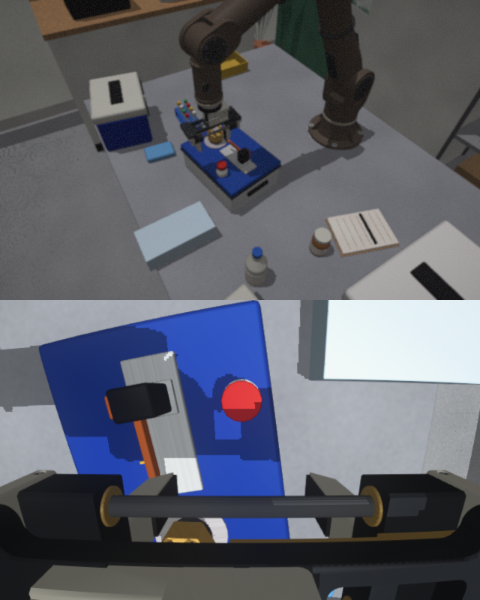

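Emit:
arm_command([
  [91.8,0,-55,-20,0,0,0],
  [91.8,0,-55,-20,0,0,0],
  [91.8,0,-50,-20,0,0,0],
  [91.8,0,0,0,0,0,0],
])

```text
clock: 1.7
position: [0.563, -0.1654, 0.4051]
ee_rot: [0.004, 1.571, -0.009]
force: [0.8, 0.6, -0.7]
width: 1.0
```

Run:
```python
from h import *
s=arm.observe(); print(s['position'],s['ee_rot'])
d=save('wrist','w1.png'); print(d['K'],d['distortion'],d['tool_from_camera'])
for t in ['case','nut','nut_crown','stud_hole','lock_grip','tab_face']:
    r=pinpoint('wrist',t); print(t,[(np.round(q['point'],4).tolist(),round(q['p'],2)) for q in r[:2]])
# rectified top views: project depth to world
T=np.array(d['tool_from_camera']);Rt=R.from_rotvec(s['ee_rot']).as_matrix()
v,u=np.mgrid[0:400,0:640]
n=cv2.undistortPoints(np.stack([u,v],-1).reshape(-1,1,2).astype(np.float64),d['K'],d['distortion']).reshape(400,640,2)
z=d['range_z'];P=np.dstack([n*z[...,None],z])@T[:3,:3].T+T[:3,3];W=P@Rt.T+s['position']
np.save('W1.npy',W)
f=d['frame'].astype(int)
m=(z>0)&(W[...,2]>0.19)&(W[...,2]<0.202)&(W[...,1]<-0.05)&(W[...,1]>-.16)&(abs(W[...,0]-.56)<.05)
print('crown',m.sum(),W[m].mean(0),cv2.minEnclosingCircle((W[m][:,:2]*1000).astype(np.float32)))
m=(z>0)&(f[...,0]>150)&(f[...,1]<120)&(f[...,2]<70)&(W[...,2]>.17)&(W[...,2]<.2)&(W[...,1]>-.07)
if m.sum()>20:
  q=W[m];c=q[:,:2].mean(0);print('tongue',m.sum(),q.mean(0),np.linalg.svd(q[:,:2]-c,full_matrices=False)[2][0],q[:,1].min())
m=(z>0)&(f[...,2]>100)&(f[...,0]<60)&(abs(W[...,2]-.13)<.006)
q=(W[m][:,:2]*1000).astype(np.float32);print('lid',cv2.minAreaRect(q),W[m][:,2].mean())
```

```text
[ 0.56300285 -0.16535015  0.40507385] [ 0.00443789  1.57121366 -0.00855762]
[[317.81022319   0.         321.56647255]
 [  0.         317.81022319 200.40407437]
 [  0.           0.           1.        ]] [-0.06562488  0.          0.          0.          0.        ] [[ 7.42272152e-05 -2.58751955e-01  9.65943798e-01  1.99282793e-02]
 [ 8.58114871e-05 -9.65943795e-01 -2.58751960e-01  6.91127588e-02]
 [ 9.99999994e-01  1.02095511e-04 -4.94954279e-05 -9.78099149e-04]
 [ 0.00000000e+00  0.00000000e+00  0.00000000e+00  1.00000000e+00]]
case [([0.5466, -0.0213, 0.0008], 0.82)]
nut [([0.5666, -0.1055, 0.1884], 0.37), ([0.7537, -0.2822, 0.0007], 0.19)]
nut_crown []
stud_hole [([0.5633, -0.1078, 0.1889], 0.78)]
lock_grip []
tab_face []
crown 2785 [ 0.56243054 -0.10537663  0.19495674] ((562.528564453125, -105.99637603759766), 28.202150344848633)
lid ((558.7002563476562, -85.12008666992188), (237.76229858398438, 189.87136840820312), 8.740302085876465) 0.13007579353546764
```

View pics/w1.png

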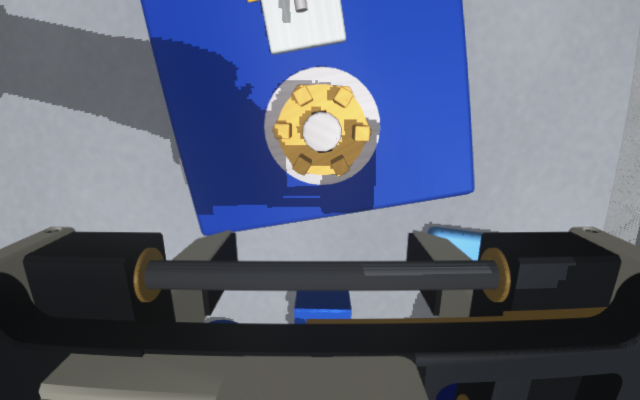

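```bash
cat >> h.py <<'E'
C=np.array([.5625,-.106])
def world(d,s):
    T=np.array(d['tool_from_camera']);Rt=R.from_rotvec(s['ee_rot']).as_matrix()
    v,u=np.mgrid[0:400,0:640]
    n=cv2.undistortPoints(np.stack([u,v],-1).reshape(-1,1,2).astype(np.float64),d['K'],d['distortion']).reshape(400,640,2)
    z=d['range_z'];P=np.dstack([n*z[...,None],z])@T[:3,:3].T+T[:3,3];return P@Rt.T+s['position']
def teeth(W,C=C):
    q=W[(W[...,2]>.19)&(W[...,2]<.202)]; dd=q[:,:2]-C; r=np.hypot(*dd.T); k=(r>.019)&(r<.029)
    th=np.degrees(np.arctan2(dd[k,1],dd[k,0]))
    from scipy.optimize import minimize_scalar
    a=np.degrees(np.angle(np.exp(6j*np.radians(th)).mean()))/6
    return a%60,np.histogram(th,36,(-180,180))[0]   # tooth centre direction mod 60
E
python3 - <<'E'
from h import *
W=np.load('W1.npy')
for dc in [(0,0),(.002,0),(0,.002)]: print(teeth(W,C+np.array(dc)))
q=W[(W[...,2]>.172)&(W[...,2]<.183)&(np.hypot(W[...,0]-C[0],W[...,1]-C[1])<.04)]
h=cv2.convexHull((q[:,:2]*1000).astype(np.float32))[:,0]; print(len(q))
d=h-C*1000; r=np.hypot(*d.T); print([(round(float(np.degrees(np.arctan2(y,x)))),round(float(k),1)) for (x,y),k in zip(d,r) if k>30])
E
```

```text
(np.float64(57.995250796570346), array([ 95,   0,   0,   0,  35, 108,  93,   0,   0,   0,  33, 106,  94,
         2,   0,   0,  28, 114, 104,   4,   0,   0,  34, 115, 106,   1,
         0,   0,  31, 120, 106,   4,   0,   0,  42, 117]))
(np.float64(58.12760392610391), array([ 83,   0,   0,   0,  75, 112,  45,   0,   0,   1,  74,  87,  42,
         0,   0,   0,  26,  84,  78,   4,   0,   0,   2,  89, 104,  36,
         0,   0,   0, 103, 124,  37,   0,   0,  29, 110]))
(np.float64(57.9641631457548), array([121,  38,   0,   0,   4, 109, 101,   8,   0,   0,  51, 104,  64,
         0,   0,   0,  84, 107,  60,   0,   0,   0,  60,  92,  60,   0,
         0,   0,   8,  91,  92,  21,   0,   0,   0,  94]))
3931
[(-2, 31.7), (0, 31.5), (53, 30.8), (56, 31.3), (57, 31.5), (59, 31.6), (60, 31.4), (117, 31.4), (118, 31.6), (122, 31.4), (169, 30.3), (174, 31.2), (177, 31.7), (178, 31.9), (179, 31.8), (-179, 31.3), (-124, 31.6), (-123, 32.0), (-64, 31.7), (-61, 31.7), (-3, 31.6)]
```

Emit:
arm_command([
  [91.8,0,30,0,0,0,0],
  [91.8,0,29,0,0,0,0],
  [91.8,0,0,0,-10,0,0],
  [91.8,0,0,0,-10,0,0],
  [91.8,0,0,0,-10,0,0],
])

```text
clock: 2.68
position: [0.5653, -0.0999, 0.4047]
ee_rot: [-0.416, 1.53, 0.416]
force: [-0.3, -0.4, -0.7]
width: 1.004
```

Emit:
arm_command([
  [91.8,0,0,0,-10,0,0],
  [91.8,0,0,0,-10,0,0],
  [91.8,0,0,0,-10,0,0],
  [91.8,0,0,0,-10,0,0],
  [91.8,0,0,0,-10,0,0],
])

```text
clock: 3.3
position: [0.5652, -0.1001, 0.4047]
ee_rot: [-1.085, 1.284, 1.085]
force: [-0.3, -0.0, 0.3]
width: 1.001
```

Emit:
arm_command([
  [91.8,0,0,0,-8,0,0],
  [91.8,0,0,0,0,0,0],
  [91.8,0,0,0,0,0,0],
])

```text
clock: 3.68
position: [0.5651, -0.1007, 0.4047]
ee_rot: [-1.181, 1.227, 1.182]
force: [-0.2, 0.4, -1.0]
width: 1.0
```

```bash
cat >> h.py <<'E'
def st():
    s=arm.observe(); M=R.from_rotvec(s['ee_rot']).as_matrix()
    print('t',s['clock'],'p',np.round(s['position']*1000,1),'jaw',round(np.degrees(np.arctan2(M[1,2],M[0,2])),2),'x',np.round(M[:,0],3),'q',np.round(s['joints'],2),'F',np.round(s['force'],1),'T',np.round(s['ft_torque'],2),'w',round(s['width']*91.8,1))
    e=np.array([*(C if 1 else 0),s['position'][2]])-s['position']; print('to nut, tool mm',np.round(M.T@e*1000,1)); return s
E
python3 -c "
from h import *
st()"
```

```text
t 3.675 p [ 565.1 -100.7  404.7] jaw 87.85 x [-0.  0. -1.] q [ 0.28  0.37 -0.27  1.68  0.11  1.1   1.51] F [-0.2  0.4 -1. ] T [ 0.08 -0.03 -0.  ] w 91.8
to nut, tool mm [-0.   2.4 -5.4]
```

Emit:
arm_command([
  [72,0,2.4,-5.4,0,0,0],
  [72,0,0,0,0,0,0],
  [72,25,0,0,0,0,0],
  [72,28,0,0,0,0,0],
  [72,28,0,0,0,0,0],
], newtons=60)

```text
clock: 4.3
position: [0.5624, -0.1064, 0.3231]
ee_rot: [-1.183, 1.226, 1.182]
force: [0.3, 0.5, -0.7]
width: 0.782
```

```bash
python3 -c "
from h import *
st()"
```

```text
t 4.3 p [ 562.4 -106.4  323.1] jaw 87.94 x [ 0.001 -0.    -1.   ] q [ 0.28  0.45 -0.26  1.79  0.14  0.92  1.5 ] F [ 0.3  0.5 -0.7] T [ 0.08  0.01 -0.01] w 71.8
to nut, tool mm [ 0.  -0.1  0.4]
```

Aligned. Close on the flats.

Emit:
arm_command([
  [50,0,0,0,0,0,0],
  [50,0,0,0,0,0,0],
  [50,0,0,0,0,0,0],
  [50,0,0,0,0,0,0],
], newtons=60)

```text
clock: 4.8
position: [0.5627, -0.1058, 0.3247]
ee_rot: [-1.184, 1.224, 1.183]
force: [-0.5, 4.0, 1.1]
width: 0.604
```

```bash
python3 -c "
from h import *
st()"
```

```text
t 4.8 p [ 562.7 -105.8  324.7] jaw 88.01 x [ 0.002  0.    -1.   ] q [ 0.28  0.45 -0.26  1.78  0.14  0.93  1.5 ] F [-0.5  4.   1.1] T [ 0.77  0.07 -0.08] w 55.4
to nut, tool mm [-0.   0.2 -0.2]
```

Emit:
arm_command([
  [50,0,0,0,4,0,0],
  [50,0,0,0,4,0,0],
  [50,0,0,0,4,0,0],
])

```text
clock: 5.18
position: [0.5628, -0.1057, 0.3247]
ee_rot: [-1.027, 1.314, 1.025]
force: [-0.5, 3.9, 1.0]
width: 0.607
```

```bash
python3 -c "
from h import *
st()"
```

```text
t 5.175 p [ 562.8 -105.7  324.7] jaw 75.92 x [ 0.002  0.    -1.   ] q [ 0.25  0.44 -0.21  1.79  0.11  0.92  1.31] F [-0.5  3.9  1. ] T [0.7  0.05 0.13] w 55.8
to nut, tool mm [-0.   0.2 -0.3]
```

Emit:
arm_command([
  [50,0,0,0,4,0,0],
  [50,0,0,0,4,0,0],
  [50,0,0,0,4,0,0],
  [50,0,0,0,4,0,0],
  [50,0,0,0,3,0,0],
])

```text
clock: 5.8
position: [0.5628, -0.1056, 0.3247]
ee_rot: [-0.775, 1.427, 0.774]
force: [-0.2, 3.9, 1.4]
width: 0.606
```

```bash
python3 -c "
from h import *
st()"
```

```text
t 5.8 p [ 562.8 -105.6  324.7] jaw 56.95 x [ 0.002  0.001 -1.   ] q [ 0.19  0.43 -0.13  1.79  0.07  0.92  1.02] F [-0.2  3.9  1.4] T [0.67 0.07 0.13] w 55.6
to nut, tool mm [-0.   0.  -0.5]
```

Emit:
arm_command([
  [50,0,0,0,4,0,0],
  [50,0,0,0,4,0,0],
  [50,0,0,0,4,0,0],
  [50,0,0,0,4,0,0],
  [50,0,0,0,2,0,0],
])

```text
clock: 6.42
position: [0.5629, -0.1055, 0.3247]
ee_rot: [-0.532, 1.502, 0.532]
force: [0.3, 4.7, 3.8]
width: 0.609
```

```bash
python3 -c "
from h import *
st()"
```

```text
t 6.425 p [ 562.9 -105.5  324.7] jaw 38.99 x [ 0.002  0.001 -1.   ] q [ 0.13  0.43 -0.05  1.8   0.03  0.91  0.75] F [0.3 4.7 3.8] T [0.91 0.07 0.1 ] w 55.9
to nut, tool mm [-0.  -0.1 -0.6]
```

Emit:
arm_command([
  [50,0,0,0,4,0,0],
  [50,0,0,0,4,0,0],
  [50,0,0,0,4,0,0],
  [50,0,0,0,4,0,0],
  [50,0,0,0,4,0,0],
])

```text
clock: 7.05
position: [0.563, -0.1054, 0.3247]
ee_rot: [-0.259, 1.553, 0.26]
force: [1.5, 4.9, 3.6]
width: 0.609
```

```bash
python3 -c "
from h import *
st()"
```

```text
t 7.05 p [ 563.  -105.4  324.7] jaw 18.96 x [ 0.002  0.001 -1.   ] q [ 0.07  0.43  0.03  1.8  -0.02  0.91  0.44] F [1.5 4.9 3.6] T [1.07 0.04 0.16] w 55.9
to nut, tool mm [-0.  -0.4 -0.7]
```

Emit:
arm_command([
  [50,0,0,0,4,0,0],
  [50,0,0,0,4,0,0],
  [50,0,0,0,4,0,0],
  [50,0,0,0,4,0,0],
  [50,0,0,0,4,0,0],
])

```text
clock: 7.68
position: [0.5632, -0.1054, 0.3247]
ee_rot: [0.015, 1.568, -0.013]
force: [2.0, 5.6, 2.5]
width: 0.605
```

```bash
python3 -c "
from h import *
st()"
```

```text
t 7.675 p [ 563.2 -105.4  324.7] jaw -1.04 x [ 0.002  0.001 -1.   ] q [ 0.01  0.43  0.12  1.81 -0.06  0.91  0.13] F [2.  5.6 2.5] T [ 1.02 -0.08  0.2 ] w 55.6
to nut, tool mm [-0.  -0.6 -0.7]
```

Emit:
arm_command([
  [50,0,0,0,3,0,0],
  [50,0,0,0,3,0,0],
  [50,0,0,0,0,0,0],
])

```text
clock: 8.05
position: [0.5632, -0.1054, 0.3247]
ee_rot: [0.096, 1.566, -0.095]
force: [1.8, 6.0, 3.3]
width: 0.605
```

```bash
python3 -c "
from h import *
st()"
```

```text
t 8.05 p [ 563.2 -105.4  324.7] jaw -6.96 x [ 0.002  0.001 -1.   ] q [-0.01  0.43  0.14  1.81 -0.08  0.91  0.04] F [1.8 6.  3.3] T [ 1.08 -0.17 -0.07] w 55.6
to nut, tool mm [-0.  -0.7 -0.6]
```

Emit:
arm_command([
  [50,0,0,0,3,0,0],
  [50,0,0,0,3,0,0],
  [50,0,0,0,0,0,0],
])

```text
clock: 8.43
position: [0.5632, -0.1055, 0.3247]
ee_rot: [0.178, 1.561, -0.177]
force: [1.9, 5.1, 2.6]
width: 0.609
```

```bash
python3 -c "
from h import *
st()"
```

```text
t 8.425 p [ 563.2 -105.5  324.7] jaw -12.96 x [ 0.003  0.001 -1.   ] q [-0.03  0.43  0.17  1.81 -0.09  0.91 -0.05] F [1.9 5.1 2.6] T [ 1.07 -0.23 -0.04] w 55.9
to nut, tool mm [-0.  -0.7 -0.6]
```

Emit:
arm_command([
  [50,0,0,0,3,0,0],
  [50,0,0,0,3,0,0],
  [50,0,0,0,2,0,0],
  [50,0,0,0,0,0,0],
])

```text
clock: 8.93
position: [0.5633, -0.1054, 0.3247]
ee_rot: [0.287, 1.549, -0.285]
force: [2.1, 5.5, 2.5]
width: 0.608
```

```bash
python3 -c "
from h import *
st()"
```

```text
t 8.925 p [ 563.3 -105.4  324.7] jaw -20.9 x [ 0.003  0.001 -1.   ] q [-0.05  0.43  0.2   1.81 -0.11  0.91 -0.17] F [2.1 5.5 2.5] T [ 0.94 -0.66  0.28] w 55.8
to nut, tool mm [-0.  -0.8 -0.5]
```

Emit:
arm_command([
  [50,0,0,0,3,0,0],
  [50,0,0,0,3,0,0],
])

```text
clock: 9.18
position: [0.5633, -0.1055, 0.3247]
ee_rot: [0.369, 1.536, -0.367]
force: [1.4, 5.5, 2.4]
width: 0.603
```

```bash
python3 -c "
from h import *
st()"
```

```text
t 9.175 p [ 563.3 -105.5  324.7] jaw -26.93 x [ 0.003  0.001 -1.   ] q [-0.07  0.43  0.23  1.82 -0.12  0.91 -0.26] F [1.4 5.5 2.4] T [ 0.8  -0.85  0.74] w 55.4
to nut, tool mm [-0.  -0.9 -0.5]
```

Emit:
arm_command([
  [50,0,0,0,3,0,0],
  [50,0,0,0,3,0,0],
])

```text
clock: 9.43
position: [0.5634, -0.1054, 0.3247]
ee_rot: [0.451, 1.521, -0.449]
force: [1.7, 5.2, 1.3]
width: 0.603
```

```bash
python3 -c "
from h import *
st()"
```

```text
t 9.425 p [ 563.4 -105.4  324.7] jaw -32.92 x [ 0.003  0.    -1.   ] q [-0.09  0.43  0.25  1.82 -0.14  0.91 -0.35] F [1.7 5.2 1.3] T [ 0.68 -0.91  0.72] w 55.4
to nut, tool mm [-0.  -0.9 -0.4]
```

Emit:
arm_command([
  [50,0,0,0,3,0,0],
  [50,0,0,0,3,0,0],
])

```text
clock: 9.68
position: [0.5634, -0.1055, 0.3247]
ee_rot: [0.533, 1.502, -0.53]
force: [1.9, 5.0, 1.6]
width: 0.602
```

```bash
python3 -c "
from h import *
st()"
```

```text
t 9.675 p [ 563.4 -105.5  324.7] jaw -38.92 x [ 0.003  0.    -1.   ] q [-0.11  0.43  0.28  1.82 -0.15  0.91 -0.44] F [1.9 5.  1.6] T [ 0.6  -0.9   0.77] w 55.3
to nut, tool mm [-0.  -0.9 -0.4]
```

Emit:
arm_command([
  [50,0,0,0,5,0,0],
  [50,0,0,0,5,0,0],
  [50,0,0,0,5,0,0],
  [50,0,0,0,5,0,0],
  [50,0,0,0,5,0,0],
])

```text
clock: 10.3
position: [0.5635, -0.1057, 0.3247]
ee_rot: [0.87, 1.388, -0.867]
force: [3.8, 4.4, 1.4]
width: 0.605
```

Emit:
arm_command([
  [50,0,0,0,5,0,0],
  [50,0,0,0,5,0,0],
  [50,0,0,0,5,0,0],
  [50,0,0,0,5.5,0,0],
  [50,0,0,0,0,0,0],
])

```text
clock: 10.92
position: [0.5635, -0.1058, 0.3247]
ee_rot: [1.138, 1.251, -1.135]
force: [3.9, 3.9, 2.3]
width: 0.607
```

```bash
python3 -c "
from h import *
st()"
```

```text
t 10.925 p [ 563.5 -105.8  324.7] jaw -84.38 x [ 0.003 -0.    -1.   ] q [-0.26  0.46  0.49  1.83 -0.26  0.92 -1.12] F [3.9 3.9 2.3] T [ 0.19 -0.7   0.44] w 55.8
to nut, tool mm [-0.  -1.1  0.1]
```

Emit:
arm_command([
  [72,0,0,0,0,0,0],
  [72,0,0,0,0,0,0],
  [72,-40,0,0,0,0,0],
  [72,-45,0,0,0,0,0],
  [72,0,-50,0,0,0,0],
])

```text
clock: 11.55
position: [0.515, -0.1116, 0.4119]
ee_rot: [1.139, 1.247, -1.133]
force: [-0.9, -0.4, -0.5]
width: 0.787
```

Emit:
arm_command([
  [72,0,-10,0,0,0,0],
  [72,0,0,0,0,0,0],
])

```text
clock: 11.8
position: [0.5021, -0.1125, 0.4089]
ee_rot: [1.139, 1.253, -1.138]
force: [0.9, 0.6, -0.5]
width: 0.783
```

Run:
```python
from h import *
s=st()
d=save('wrist','w2.png');W=world(d,s);z=d['range_z'];W[z==0]=0
m=(W[...,2]>.19)&(W[...,2]<.202)&(np.hypot(W[...,0]-C[0],W[...,1]-C[1])<.045)
c=np.array(cv2.minEnclosingCircle((W[m][:,:2]*1000).astype(np.float32))[0])/1000;print(c)
print(teeth(W),teeth(W,c)[0],'want tooth at',(8.74)%60, 'case yaw 8.74 -> slot 38.74')
f=d['frame'].astype(int)
m=(f[...,0]>110)&(f[...,1]<.65*f[...,0])&(f[...,1]>.2*f[...,0])&(f[...,2]<70)&(W[...,2]>.175)&(W[...,2]<.2)&(W[...,1]>-.06)
q=W[m];print(m.sum())
if m.sum()>20: c=q[:,:2].mean(0);print('tongue',c,np.linalg.svd(q[:,:2]-c,full_matrices=False)[2][0],q[:,1].min())
m=(W[...,2]>.194)&(W[...,2]<.203)&(W[...,1]>.0)&(W[...,1]<.12); print('block top',m.sum(),cv2.minAreaRect((W[m][:,:2]*1000).astype(np.float32)) if m.sum() else 0)
for c in ['wrist','side']:
  for t in ['lock_grip','tab_face']:
    r=pinpoint(c,t); print(c,t,[(np.round(q['point'],4).tolist(),round(q['p'],2)) for q in r[:2]])
```

```text
t 11.8 p [ 502.1 -112.5  408.9] jaw -84.54 x [ 0.  0. -1.] q [-0.31  0.26  0.54  1.87 -0.16  1.05 -1.19] F [ 0.9  0.6 -0.5] T [0.06 0.06 0.  ] w 71.9
to nut, tool mm [ 0.  60.7 -0.7]
[ 0.56247485 -0.105992  ]
(np.float64(13.196374787921748), array([ 78, 103,  45,   0,   0,   0,  82, 105,  47,   0,   0,   0,  84,
       108,  44,   0,   0,   0,  90, 113,  48,   0,   0,   0,  85, 113,
        40,   0,   0,   0,  85, 103,  41,   0,   0,   0])) 13.195774291449398 want tooth at 8.74 case yaw 8.74 -> slot 38.74
2167
tongue [0.59206591 0.04914815] [-0.97360892 -0.22822285] -0.02531822291063053
block top 2395 ((539.5841064453125, 35.71302032470703), (36.15303039550781, 71.02067565917969), 8.690420150756836)
wrist lock_grip [([0.5371, 0.0571, 0.1683], 0.8)]
wrist tab_face []
side lock_grip [([0.5379, 0.0584, 0.1722], 0.93), ([0.5116, 0.0545, 0.1753], 0.56)]
side tab_face [([0.5141, 0.052, 0.1751], 0.55)]
```

View pics/w2.png

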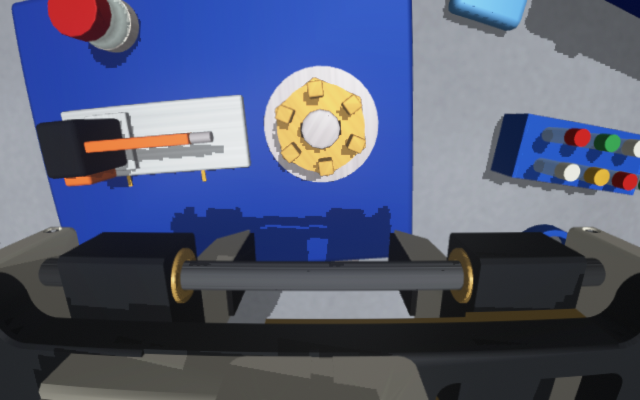

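Emit:
arm_command([
  [62,0,0,0,-10,0,0],
  [62,0,0,0,-10,0,0],
  [62,0,0,0,-10,0,0],
  [62,0,0,0,-10,0,0],
  [62,0,0,0,-10,0,0],
])

```text
clock: 12.68
position: [0.5032, -0.112, 0.4084]
ee_rot: [0.467, 1.52, -0.467]
force: [0.9, -1.0, -0.3]
width: 0.674
```

Emit:
arm_command([
  [62,0,0,0,-10,0,0],
  [62,0,0,0,-10,0,0],
  [62,0,0,0,-10,0,0],
  [62,0,0,0,-10,0,0],
  [62,0,0,0,-3.2,0,0],
])

```text
clock: 13.3
position: [0.5032, -0.1121, 0.4084]
ee_rot: [-0.122, 1.568, 0.122]
force: [-0.4, 0.8, 0.1]
width: 0.677
```

Emit:
arm_command([
  [62,0,40,15,0,0,0],
  [62,0,40,15,0,0,0],
  [62,0,40,15,0,0,0],
  [62,0,42,15.5,0,0,0],
  [62,0,0,0,0,0,0],
])

```text
clock: 13.92
position: [0.5387, 0.0615, 0.4081]
ee_rot: [-0.123, 1.568, 0.125]
force: [-0.1, 0.4, -0.2]
width: 0.676
```

Run:
```python
from h import *
s=st(); M=R.from_rotvec(s['ee_rot']).as_matrix()
print('to grip',M.T@(np.array([.5375,.0571,.333])-s['position'])*1000)
```

```text
t 13.925 p [538.7  61.5 408.1] jaw 9.06 x [-0.001  0.001 -1.   ] q [-0.33  0.3   0.15  1.78 -0.05  1.07 -0.  ] F [-0.1  0.4 -0.2] T [-0.01 -0.05 -0.04] w 62.0
to nut, tool mm [  -0.3 -169.2   -2.9]
to grip [75.07446508 -4.30231118 -1.85868055]
```

Emit:
arm_command([
  [62,0,-4.3,-1.5,0.3,0,0],
  [62,25,0,0,0,0,0],
  [62,25,0,0,0,0,0],
  [62,25,0,0,0,0,0],
  [62,0,0,0,0,0,0],
], newtons=30)

```text
clock: 14.55
position: [0.5365, 0.0508, 0.3323]
ee_rot: [-0.114, 1.571, 0.112]
force: [-0.7, -0.2, 0.2]
width: 0.675
```

Emit:
arm_command([
  [30,0,0,0,0,0,0],
  [30,0,0,0,0,0,0],
  [30,0,0,0,0,0,0],
  [30,0,0,0,0,0,0],
  [30,0,0,0,0,0,0],
], newtons=30)

```text
clock: 15.18
position: [0.5375, 0.0524, 0.3346]
ee_rot: [-0.115, 1.566, 0.115]
force: [-0.2, -2.9, 7.2]
width: 0.397
```

Run:
```python
from h import *
s=st(); M=R.from_rotvec(s['ee_rot']).as_matrix()
print('to grip',M.T@(np.array([.5375,.0571,.333])-s['position'])*1000)
```

```text
t 15.175 p [537.5  52.4 334.6] jaw 8.4 x [ 0.001 -0.    -1.   ] q [-0.31  0.37  0.15  1.88 -0.07  0.9   0.02] F [-0.2 -2.9  7.2] T [-0.55  0.73  0.27] w 36.4
to nut, tool mm [ 1.000e-01 -1.604e+02  1.600e+00]
to grip [1.55346984 4.60429969 0.6572556 ]
```

Emit:
arm_command([
  [30,0,-6,0,0,0,0],
  [30,0,-10,0,0,0,0],
  [30,0,-10,0,0,0,0],
  [30,0,-10,0,0,0,0],
  [30,0,0,0,0,0,0],
])

```text
clock: 15.8
position: [0.5431, 0.0167, 0.3345]
ee_rot: [-0.115, 1.566, 0.114]
force: [2.5, -1.8, 6.7]
width: 0.398
```

Run:
```python
from h import *
s=st()
```

```text
t 15.8 p [543.1  16.7 334.5] jaw 8.36 x [ 0.002 -0.    -1.   ] q [-0.25  0.37  0.16  1.87 -0.07  0.9   0.09] F [ 2.5 -1.8  6.7] T [-0.26  0.38  0.33] w 36.6
to nut, tool mm [   0.  -124.3    1.4]
```

Emit:
arm_command([
  [30,0,-6,0,0,0,0],
  [30,0,-6,0,0,0,0],
  [30,0,-6,0,0,0,0],
  [30,0,-6,0,0,0,0],
  [30,0,0,0,0,0,0],
])

```text
clock: 16.42
position: [0.5467, -0.0064, 0.3345]
ee_rot: [-0.115, 1.565, 0.115]
force: [4.0, -0.8, 5.9]
width: 0.398
```

Run:
```python
from h import *
s=st()
```

```text
t 16.425 p [546.7  -6.4 334.5] jaw 8.41 x [ 0.003  0.    -1.   ] q [-0.21  0.38  0.17  1.86 -0.08  0.9   0.14] F [ 4.  -0.8  5.9] T [-0.21  0.14  0.36] w 36.5
to nut, tool mm [   0.  -100.9    1.1]
```

Emit:
arm_command([
  [30,0,-3,0,0,0,0],
  [30,0,-3.5,0,0,0,0],
  [30,0,0,0,0,0,0],
])

```text
clock: 16.8
position: [0.5476, -0.0124, 0.3345]
ee_rot: [-0.115, 1.565, 0.116]
force: [3.5, 0.0, 5.3]
width: 0.398
```

Run:
```python
from h import *
s=st()
```

```text
t 16.8 p [547.6 -12.4 334.5] jaw 8.44 x [ 0.002  0.    -1.   ] q [-0.2   0.38  0.17  1.86 -0.08  0.9   0.15] F [3.5 0.  5.3] T [0.09 0.11 0.26] w 36.6
to nut, tool mm [ -0.  -94.8   1. ]
```

Emit:
arm_command([
  [30,0,-1.5,0,0,0,0],
  [30,0,-1.5,0,0,0,0],
  [30,0,0,0,0,0,0],
])

```text
clock: 17.18
position: [0.5478, -0.013, 0.3345]
ee_rot: [-0.115, 1.566, 0.12]
force: [0.9, 8.3, 8.3]
width: 0.4
```

Run:
```python
from h import *
s=st()
for c in ['scene','side','wrist']:
  for t in ['lock_grip']:
    r=pinpoint(c,t); print(c,t,[(np.round(q['point'],4).tolist(),round(q['p'],2)) for q in r[:2]])
print('home expected',C+.1*np.array([-.1516,.9884]))
```

```text
t 17.175 p [547.8 -13.  334.5] jaw 8.58 x [ 0.002  0.003 -1.   ] q [-0.2   0.38  0.17  1.86 -0.08  0.9   0.16] F [0.9 8.3 8.3] T [1.6  0.5  0.32] w 36.7
to nut, tool mm [ -0.3 -94.1   0.6]
scene lock_grip [([0.5333, 0.0577, 0.1739], 0.87)]
side lock_grip [([0.5379, 0.0584, 0.1722], 0.93), ([0.5116, 0.0545, 0.1753], 0.56)]
wrist lock_grip [([0.5371, 0.0571, 0.1683], 0.8)]
home expected [ 0.54734 -0.00716]
```

End stop felt (8 N). Release, rise and look.

Emit:
arm_command([
  [62,0,0,0,0,0,0],
  [62,0,0,0,0,0,0],
  [62,0,0,0,0,0,0],
  [62,-40,0,0,0,0,0],
  [62,-50,0,0,0,0,0],
])

```text
clock: 17.95
position: [0.5471, -0.0161, 0.4239]
ee_rot: [-0.115, 1.57, 0.115]
force: [1.1, 1.1, 0.9]
width: 0.681
```

Emit:
arm_command([
  [62,0,-50,0,0,0,0],
  [62,0,-50,0,0,0,0],
  [62,0,0,0,0,0,0],
  [62,0,0,0,0,0,0],
])

```text
clock: 18.45
position: [0.5619, -0.1146, 0.4235]
ee_rot: [-0.114, 1.568, 0.115]
force: [-0.5, 0.9, -0.3]
width: 0.676
```

Run:
```python
from h import *
s=st()
d=save('wrist','w3.png');W=world(d,s);W[d['range_z']==0]=0
print(teeth(W)[0])
get_image('side')
for c in ['wrist','side']:
  for t in ['lock_grip','tab_face','lid_jar']:
    r=pinpoint(c,t); print(c,t,[(np.round(q['point'],4).tolist(),round(q['p'],2)) for q in r[:2]])
e=np.array([-.1516,.9884]);x=np.array([.9884,.1516])
D=W[...,:2]-C;a=D@e;b=D@x;zz=W[...,2]
m=(zz>.192)&(zz<.203)&(a>.075)&(a<.16)&(abs(b)<.03);print('block along y',np.percentile(a[m],[2,98]),'home 86..114; x',np.percentile(b[m],[2,98]))
m=(zz>.15)&(zz<.192)&(a>.085)&(a<.12)&(b<-.02)&(b>-.04);print('tab',m.sum(),b[m].min() if m.sum() else None,'out=-.025')
```

```text
t 18.45 p [ 561.9 -114.6  423.5] jaw 8.37 x [-0.     0.001 -1.   ] q [-0.06  0.34  0.23  1.69 -0.08  1.13  0.34] F [-0.5  0.9 -0.3] T [ 0.06 -0.    0.01] w 62.1
to nut, tool mm [0.  8.5 1.8]
13.931777491293255
wrist lock_grip [([0.5476, -0.0046, 0.1716], 0.84)]
wrist tab_face [([0.5267, -0.0101, 0.1747], 0.77)]
wrist lid_jar []
side lock_grip [([0.5518, -0.0098, 0.1741], 0.9), ([0.561, -0.4047, -0.0017], 0.22)]
side tab_face [([0.5226, -0.0089, 0.176], 0.51)]
side lid_jar [([0.5224, -0.0088, 0.1778], 0.74), ([0.6211, 0.0606, 0.1278], 0.7)]
block along y [0.0786269  0.11198199] home 86..114; x [-0.01780127  0.01615797]
tab 313 -0.025657069532994053 out=-.025
```

View pics/w3.png

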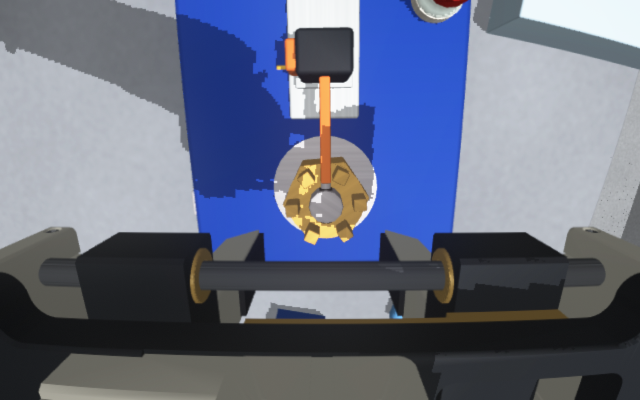

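The picture shows the orange tongue (325,130–185) in the nut's slot at the stud. The block (325,53) is at its home position, and the orange tab (290,55) stands out by 25.7 mm, which matches "out". The arm is clear, so I am handing in.

```bash
python3 -c "
from h import *
arm.sign_off()"
```

```text
the job is handed in; nothing more can be done
```

I closed the case and handed it in at about 18.6 s. The nut is tight and the slide is home with its tongue in a slot. The system gives no verdict, so what follows rests on my own checks.

- **Nut:** I turned it clockwise in a single grip. Torque stayed near 0.13 N m, then climbed to a steady 0.72–0.77 N m about 113–116° from the start. I carried on to the next slot in line, about 55° further, without backing off.
- **Slide:** I squeezed the tab and pushed the slide until it met its end stop, at 8 N after about 66 mm of arm travel. The last wrist image puts the block about where home should be and shows the tongue in the slot. The tab face is 25.7 mm from the slide's centre line, against 25 mm expected when it has sprung out.

**Less certain points:**
- **Slot alignment:** After I let go, the slot measured about 4.5° short of true, more than the springback I had allowed for. That is inside the 6° free fit, and the tongue went in without noticeable resistance. A final measurement with the tongue in gave about 5°.
- **Tightness:** I did not measure the seal force after release; I inferred it from the torque and the small springback.
- **Bystanders:** I only looked again for the small jar on the lid. The side camera found it within about 4 mm of its starting place, but also returned a slightly stronger false match at the tab. I did not measure the other things again. The arm met no unexpected forces.

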